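Measure the bridge position on a box guitar with a spring tape

TASK

Take the reading for the bridge on the box body that sits on the sloping work rest: hook the end of the tape measure over the raised edge of the box lid, back the case straight down the lid against its spring until the case's mouth is level with the pencilled line, and set the case down flat and gently there with the blade still hooked. Then press the red thumb lock fully in, without bearing down hard on the thin lid, so that the reading keeps, and leave the tape lying there. Do not shift or knock over the glue bottle, the jar or the screwdriver.

Things in the scene. Friction and masses are not known exactly. Their poses are not given: they have to be found in the camera images.
- case_centre (a point): Centre of the tape measure's blue case, half-way up, 30 mm above its underside. Loose, about 0.34 kg, 73 mm long, 60 mm high, 38 mm wide with flat parallel free sides, safe to grip firmly. Axes of the case: x points out of the mouth, y across the width, z up. From level with the centre forward its top slopes down at 45 degrees and carries the red lock; the full height is only behind it
- offcut: Pale offcut board on the bench, fixed, 130 x 100 mm, 22 mm thick, origin under its centre. The tape starts standing upright on it, mouth along the board's x, with the hook hanging down past the board's edge: lift it straight up
- mouth (a point): Bottom edge of the case's front (mouth) face, in the middle of its width: 36 mm ahead of case_centre along x and 30 mm below it, level with the underside. Axes as case_centre. This is the edge that is brought level with the pencilled line
- hook (a point): Inner face of the steel hook at the blade's end, 5 mm below the level of the case's underside. Axes as case_centre. The hook is a plate 19 mm wide, 2 mm thick, reaching 8.3 mm below the underside; with the blade home its inner face is 1 mm ahead of the mouth face. The blade is a pale strip 19 mm wide running parallel to the underside, 3.3 mm above its level
- blade (a joint): How far the blade is drawn out of the case, m: 0 home, 0.15 at most. A spring pulls it in with 1.7 N at home and 2.2 N at 0.12
- lock (a joint): Travel of the red thumb lock, m: 0 out (blade free), about 0.0045 when fully in, when it grips the blade. It takes about 4 N to push, has no spring and stays where it is left
- lock_top (a point): Middle of the pressing face of the red thumb lock (22 x 20 mm, standing 12 mm proud) on the sloping front of the case, 26.5 mm ahead of case_centre along x and 16.5 mm above it while out. It is pushed square into that slope: along the direction half-way between the case's -x and -z. Axes as case_centre
- tail_edge (a point): Middle of the raised upper edge of the box lid, on which the tape is hooked. The lid is flat and fixed, 220 mm long down the slope, 165 mm wide, sloping 28 degrees, rising roughly away from the robot. Axes: x lies in the lid, straight up the slope and off the edge; y along the edge; z square out of the lid. Nothing stands above the lid or beyond this edge; the end face below it is 50 mm high
- bridge_line (a point): Middle of the pencilled bridge line, a black line 2 mm wide and 132 mm long across the lid, parallel to the raised edge. Axes as tail_edge
- line (a joint): Distance of the pencilled line from the raised edge, measured down the lid, m
- rest: The sloping plywood work rest with the box body held on it, one fixed piece, about 240 x 220 mm and 165 mm high; origin on the bench under its middle, x roughly away from the robot. The box lid is thin wood: it is damaged by a load of more than 60 N
- glue: Yellow glue bottle with a red cap, 52 mm diameter, 135 mm high, loose; origin at the centre of its underside. Not to be disturbed
- jar: Glass screw jar with a brass lid, 58 mm diameter, 70 mm high, loose; origin at the centre of its underside. Not to be disturbed
- driver: Screwdriver with an orange handle lying on the bench along its x axis; origin on the bench under its middle. Not to be disturbed
There are look-alikes about, which are no part of the job. Of the things that look like the part that bears case_centre, the middle-sized one is meant.

How it is judged (in metres and radians):
On the way, in this order (a step that is already met when the one before it is completed fails the run):
1. the hook is over the raised edge of the lid and the case has been backed away so that the blade is drawn out more than 30 mm (x of hook in the frame of tail_edge between -0.004 and 0.004 m and z of hook in the frame of tail_edge between -0.012 and -0.002 m and y of hook in the frame of tail_edge between -0.065 and 0.065 m and value of joint blade above 0.03 m), for 0.2 s.
2. the case lies flat on the lid with its mouth within 5 mm of the pencilled line, blade hooked on the edge, lock still out (x of hook in the frame of tail_edge between -0.004 and 0.004 m and z of hook in the frame of tail_edge between -0.012 and -0.002 m and y of hook in the frame of tail_edge between -0.065 and 0.065 m and x of mouth in the frame of bridge_line between -0.005 and 0.005 m and z of mouth in the frame of tail_edge between -0.003 and 0.003 m and angle between the x axis of case_centre and the x axis of tail_edge, either way round below 0.12 rad and angle between the z axis of case_centre and the z axis of tail_edge, either way round below 0.08 rad and value of joint lock below 0.0015 m), for 0.3 s.
At the end, for the whole second after the job is handed in: The tape lies flat on the lid (mouth within 3 mm of its surface, case within 4.5 degrees), square to the raised edge within 7 degrees, hooked over that edge (hook face within 4 mm of it, below the surface), mouth within 5 mm of the line, and the lock is in by over 3.5 mm (x of hook in the frame of tail_edge between -0.004 and 0.004 m and z of hook in the frame of tail_edge between -0.012 and -0.002 m and y of hook in the frame of tail_edge between -0.065 and 0.065 m and x of mouth in the frame of bridge_line between -0.005 and 0.005 m and z of mouth in the frame of tail_edge between -0.003 and 0.003 m and angle between the x axis of case_centre and the x axis of tail_edge, either way round below 0.12 rad and angle between the z axis of case_centre and the z axis of tail_edge, either way round below 0.08 rad and value of joint lock above 0.0035 m); the robot touches nothing.
It fails at once if the thin box lid or its rest is loaded with more than 60 N (contact force between rest and anything else above 60 N).
It fails at once if the glue bottle is shifted by more than 30 mm or tipped (distance of glue from where it was at the start of the episode above 0.03 m or angle between glue's own z axis and vertical above 0.4 rad).
It fails at once if the jar is shifted by more than 30 mm or tipped (distance of jar from where it was at the start of the episode above 0.03 m or angle between jar's own z axis and vertical above 0.4 rad).
It fails at once if the screwdriver is shifted by more than 30 mm or tipped (distance of driver from where it was at the start of the episode above 0.03 m).
It also fails if it takes over 45 s, if anything falls off the work surface, if the arm or the gripper's body presses on something with over 40 N, if the wrist force passes 120 N, or if a joint passes its speed limit or range.

ROBOT

A 6-joint arm with a two-finger parallel gripper is mounted at the origin on the work surface. World frame = base frame: x ahead of the robot, y to its left, z up, the work surface at z = 0. Lengths are in mm, angles in degrees, forces in N, time in s.
With the tool pointing down it reaches from about 300 to 850 mm from the base axis. Payload 4.2 kg.
Tool frame: the origin (TCP) lies midway between the tips of the shut fingers; the grasp point (between the pads) lies 19 mm behind it; z points along the fingers, y is the direction in which the jaws open and shut (so a half turn about z gives the same grasp; the last joint's range is limited). The gripper opens to 91 mm and grips with 3 to 60 N. Pads are 32 mm wide; open, the fingers measure 118 mm over their backs; the gripper's body (76 mm by 178 mm) begins 60 mm behind the grasp point.
Start: joints at [65.776, 18.312, 89.639, -0, 72.044, -1.146], TCP at [225.401, 528.997, 213.976] pointing down, gripper open.
Joint ranges: [-177.97, 177.97], [-48.28, 115.42], [12.27, 149.76], [-77.06, 257.06], [2.81, 150.46], [-146.56, 146.56]. Speed limits (degrees/s): [147.25, 147.25, 180, 180, 180, 180].

INTERFACE

Orientations are given as [roll, pitch, yaw] about the fixed x, y, z axes, in that order (R = Rz(yaw) Ry(pitch) Rx(roll)).
In Python, from workcell import * gives the robot as it stands.
- The arm moves only by the tool arm_command, never from a script. Its argument "deltas" is text: rows parted by semicolons, each of 7 numbers parted by spaces: the shift along the tool's x, y, z in mm, then the turn, a rotation vector about the tool's x, y, z in degrees, then the finger opening in mm, from 0 to 91.2. In form: x y z wx wy wz hand; .... A call has 1 to 5 rows; each row shifts and turns the commanded pose from where the row before left it, along the tool's axes as they then stand; what a row does not reach is not made up. A row lasts 1/8 s, in which the tool goes at most 62.5 mm and 10.7 degrees, less where a joint would pass 70% of its speed; a pose out of reach is approached as far as the arm can. A call is refused whole if a number of a shift passes 62.5 or a number of a turn 10.7, either way. A call with a gripper value outside its range is refused whole. The fingers move at their own pace and stop on an object; "force" is the grip in N (left out, the last holds). Time passes only in rows, so rows that do not move let the fingers close. It gives the time, the measured TCP pose, the force and the opening at its end, in the units of the state.
- state(): the state, without advancing time (a new reading comes with each control period).
- grab_frame(name): name is "side" or "top" or "wrist"; returns the picture (400x640x3 uint8, red, green, blue); there is no depth.
- camera_model(name): a dict with "fx", "fy", "cx", "cy" (pixels), "k1" (the pictures are not rectified: a ray, as slopes to the right and down, at radius r is drawn at 1 + k1 r^2 times it, then the intrinsics apply), "rvec" (rotation vector, rad) and "tvec" (3), from world to camera coordinates, as OpenCV has them; the wrist camera has in their place "mount" (4x4, takes a point from camera to tool coordinates, whose origin is the TCP and whose axes are the flange's). Camera axes: x right, y down, z forward; pixel columns grow to the right and rows downward; lengths in mm; the calibration is good to about 2 mm. A picture is of the moment at which its call begins: read the wrist's pose just before it. camera_model takes no time and is no camera call.
- job_done(): hands the job in, once; it reports no verdict.
The state is a dict: "time_s": time; "qpos": joint angles; "qvel": joint speeds; "effort": joint torques, N m; "ee_pos": TCP position; "ee_rot": TCP orientation; "force": force on the tool from outside, world axes, zero at the start; "torque": the same for the moment, N m; "gripper_width": finger opening in mm.
Only numpy, scipy, OpenCV 4.12 (cv2) and the standard library are available. Lean on these libraries where they do the work, as an engineer would, in place of code of your own. Each camera call takes 0.05 s, during which the arm holds its last target. There are 200 camera calls.

## Working session

There is one attempt and no reset: what is moved stays moved. The work goes in short steps, Python scripts to look and compute and a tool call to move; the robot and the scene stay as the last step left them, time stands still between calls to the robot, and variables do not carry over. Pictures are saved under pics/ and viewed, about 8 in all and at most 12, crops included, and the job is handed in when it is done.

Besides the shell and the picture viewer there is one more tool, called after "Emit:" by a JSON object that holds its "name" and its "arguments". arm_command: Moves the arm, as the interface text tells. Its arguments: {"type":"object","properties":{"deltas":{"type":"string"},"force":{"type":"number"}},"required":["deltas"]}

```bash
mkdir -p pics; ls; python3 - <<'E'
from workcell import *
import cv2,numpy as np
s=state();print(s)
for n in("side","top","wrist"):
    f=grab_frame(n);cv2.imwrite(f"pics/{n}0.png",f[:,:,::-1]);c=camera_model(n);print(n,{k:np.round(v,4).tolist() for k,v in c.items()})
E
```

```text
pics
{'time_s': 0.0, 'qpos': array([ 6.57752690e+01,  1.83520870e+01,  8.97065546e+01, -1.62464117e-03,
        7.20418115e+01, -1.14557614e+00]), 'qvel': array([ 0.09787398,  0.04819421, -0.01357566,  0.04437764,  0.06540129,
       -0.06643147]), 'effort': array([ 2.09418991e-03, -4.12466311e+01, -2.31977499e+01,  7.27688055e-02,
        4.56864922e-02, -1.38886403e-04]), 'ee_pos': array([225.20258734, 528.52562206, 213.11478688]), 'ee_rot': array([-1.79899536e+02, -4.64029664e-04,  1.56921347e+02]), 'force': array([ 0.16280949,  0.11811892, -0.13398329]), 'torque': array([0.01005301, 0.02229799, 0.00761902]), 'gripper_width': 91.42263203591506}
side {'fx': 469.1361, 'fy': 469.1361, 'cx': 316.8769, 'cy': 204.1967, 'k1': -0.138, 'rvec': [2.4281, -0.2434, 0.0641], 'tvec': [-422.6744, 190.8266, 1332.0562]}
top {'fx': 460.6095, 'fy': 460.6095, 'cx': 318.3591, 'cy': 207.2163, 'k1': 0.0063, 'rvec': [2.143, -2.1805, 0.1139], 'tvec': [50.1067, 462.2013, 1328.6075]}
wrist {'fx': 312.5939, 'fy': 312.5939, 'cx': 317.0153, 'cy': 196.2562, 'k1': -0.0115, 'mount': [[0.0005, -0.9619, -0.2734, 77.4231], [1.0, 0.0006, -0.0002, -0.7587], [0.0004, -0.2734, 0.9619, -169.7837], [0.0, 0.0, 0.0, 1.0]]}
```

View pics/top0.png

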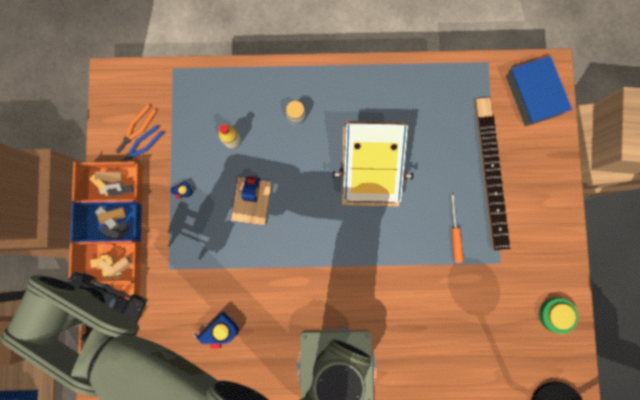

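View pics/side0.png

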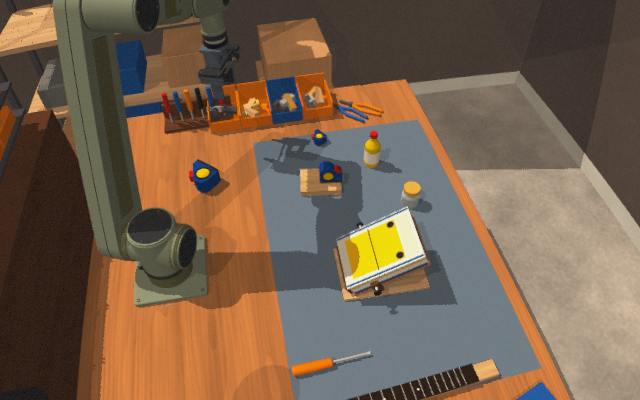

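The middle-sized tape stands on the offcut, at about (250,188) in the top view. Its red lock faces away from the robot. The lid's raised edge is near row 122 and the pencil line near row 168. Next I'll enlarge both areas to measure them.

```bash
cat > h.py <<'E'
import cv2,numpy as np
from scipy.spatial.transform import Rotation as R
from workcell import *
def und(c,uv):
    uv=np.atleast_2d(np.array(uv,float)); d=(uv-[c['cx'],c['cy']])/[c['fx'],c['fy']]; x=d.copy()
    for _ in range(20): x=d/(1+c['k1']*(x**2).sum(1,keepdims=True))
    return np.c_[x,np.ones(len(x))]
def ext(n,s=None):  # world->cam R,t
    c=camera_model(n)
    if n!='wrist': return c,cv2.Rodrigues(np.array(c['rvec'],float))[0],np.array(c['tvec'],float).ravel()
    T=np.eye(4);T[:3,:3]=R.from_euler('xyz',s['ee_rot'],degrees=True).as_matrix();T[:3,3]=s['ee_pos']
    W=np.linalg.inv(T@np.array(c['mount']));return c,W[:3,:3],W[:3,3]
def rays(n,uv,s=None):
    c,A,t=ext(n,s); return -A.T@t,und(c,uv)@A
def plane(n,uv,p0,nrm,s=None):
    o,d=rays(n,uv,s);nrm=np.array(nrm,float);return o+d*(((np.array(p0)-o)@nrm)/(d@nrm))[:,None]
def zpl(n,uv,z,s=None): return plane(n,uv,[0,0,z],[0,0,1],s)
def proj(n,P,s=None):
    c,A,t=ext(n,s);X=np.atleast_2d(P)@A.T+t;x=X[:,:2]/X[:,2:];x=x*(1+c['k1']*(x**2).sum(1,keepdims=True));return x*[c['fx'],c['fy']]+[c['cx'],c['cy']]
def tri(a,b):  # (name,uv,s) pairs
    o1,d1=rays(*a);o2,d2=rays(*b);r=[]
    for u,v in zip(d1,d2):
        k=np.linalg.lstsq(np.c_[u,-v],o2-o1,rcond=None)[0];p,q=o1+k[0]*u,o2+k[1]*v;r.append([*((p+q)/2),np.linalg.norm(p-q)])
    return np.round(r,1)
E
python3 - <<'E'
import cv2,numpy as np
t=cv2.imread('pics/top0.png');s=cv2.imread('pics/side0.png')
r=lambda i,x,y,w,h,k:cv2.resize(i[y:y+h,x:x+w],None,fx=k,fy=k,interpolation=cv2.INTER_CUBIC)
a=np.hstack([r(t,325,110,100,100,4),r(s,330,200,100,100,4)]);b=np.hstack([r(t,220,160,80,40*1,5)[:200],r(s,290,155,80,40,5)])
b2=np.hstack([r(t,220,190,80,38,5),r(s,290,185,80,38,5)])
cv2.imwrite('pics/z.png',np.vstack([a,b]))
E
```

```text
(no output)
```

View pics/z.png

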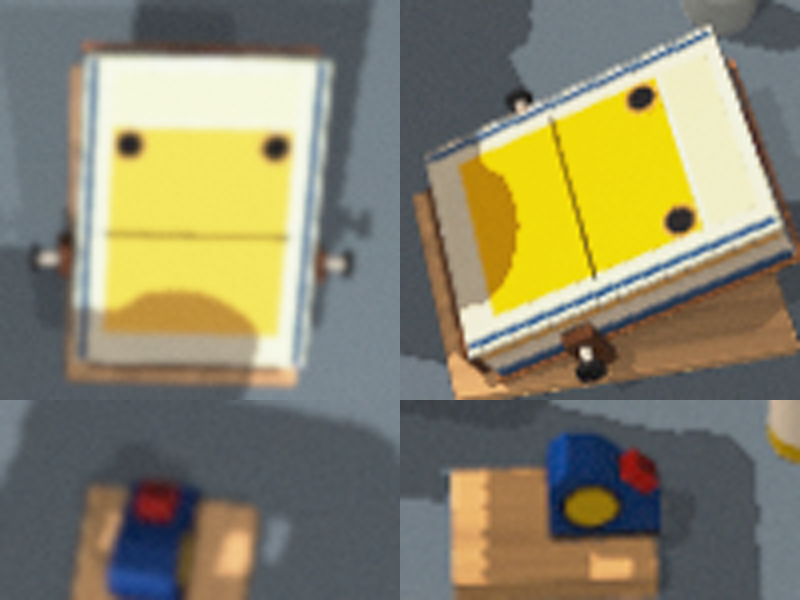

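```bash
python3 - <<'E'
from h import *
T=[(346.25,123.5),(408,125),(344.5,200),(400.75,201.75),(351.5,168.4),(397.25,169.8)]
S=[(407.75,206.75),(428.25,262.5),(337,239.5),(347.5,289.25),(368.25,230),(379.25,269.5)]
P=tri(('top',T),('side',S));print(P);P=P[:,:3]
m=(P[0]+P[1])/2;l=(P[2]+P[3])/2;L=(P[4]+P[5])/2
print('edge',m,'w',np.linalg.norm(P[0]-P[1]),'len',np.linalg.norm(m-l),'slope',np.degrees(np.arcsin((m-l)[2]/np.linalg.norm(m-l))),'line d',np.linalg.norm(m-L),np.linalg.norm(P[4]-P[5]))
for a,b in((0,1),(2,3),(4,5)):print('yaw',np.degrees(np.arctan2(*(-(P[b]-P[a]))[[1,0]]))-90)
print((m-l)[:2],np.degrees(np.arctan2((m-l)[1],(m-l)[0])))
# tape top rear edge (z=82), lock
print('rear',zpl('top',[(220+112/5,160+168/5),(220+173/5,160+172/5)],82))
print('side rear',zpl('side',[(290+150/5,155+38/5)],82), 'lock tri',tri(('top',[(220+157/5,160+100/5)]),('side',[(290+240/5,155+68/5)])))
print('board z22',zpl('top',[(220+90/5,160+87/5),(220+258/5,160+105/5)],22))
E
```

```text
[[ 674.7  -37.7  162.8    2.7]
 [ 674.6 -207.8  143.2    5.7]
 [ 480.7  -33.5   62.4    4.5]
 [ 472.8 -194.3   61.4    4.4]
 [ 563.1  -52.6  108.7    4.5]
 [ 557.8 -180.1  106.9    5.7]]
edge [ 674.65 -122.75  153.  ] w 171.2255237982936 len 218.04114863942547 slope 24.696466501881435 line d 122.98634070497427 127.62280360499842
yaw -0.0336835819590533
yaw -2.8126430925781847
yaw -2.380336509493972
[197.9   -8.85] -2.5605358053420084
rear [[499.30849258 256.05970398  82.        ]
 [496.40746669 221.52697637  82.        ]]
side rear [[492.65005876 257.0871822   82.        ]] lock tri [[543.1 232.6  67.7   5.5]]
board z22 [[556.82529435 279.44286517  22.        ]
 [544.19123133 179.58482979  22.        ]]
```

Emit:
{"name": "arm_command", "arguments": {"deltas": "-46 -20 0 0 0 0 91; -46 -20 0 0 0 0 91; -46 -20 0 0 0 0 91; -46 -20 0 0 0 0 91; -46 -20 0 0 0 0 91", "force": 30}}

```text
time_s: 0.78
ee_pos: [398.6, 345.5, 213.8]
ee_rot: [-180.0, -0.0, 156.9]
force: [0.7, 0.6, 0.1]
gripper_width: 90.9
```

Emit:
{"name": "arm_command", "arguments": {"deltas": "-46 -20 0 0 0 0 91; -46 -20 0 0 0 0 91; -46 -20 0 0 0 0 91; 0 0 0 0 0 10.6 91; 0 0 0 0 0 10.6 91"}}

```text
time_s: 1.4
ee_pos: [501.5, 236.7, 213.5]
ee_rot: [-180.0, -0.0, 135.3]
force: [-0.4, 0.0, -0.4]
gripper_width: 91.1
```

Emit:
{"name": "arm_command", "arguments": {"deltas": "0 0 0 0 0 10.6 91; 0 0 0 0 0 10.6 91; 0 0 0 0 0 10.6 91; 0 0 0 0 0 10.6 91; 0 0 0 0 0 10.6 91"}}

```text
time_s: 2.02
ee_pos: [501.0, 237.4, 213.6]
ee_rot: [-180.0, 0.0, 82.4]
force: [0.4, 0.1, -0.4]
gripper_width: 90.9
```

Emit:
{"name": "arm_command", "arguments": {"deltas": "0 0 0 0 0 10.6 91; 0 0 0 0 0 10.6 91; 0 0 0 0 0 10.6 91; 0 0 0 0 0 10.6 91; 0 0 0 0 0 10.6 91"}}

```text
time_s: 2.65
ee_pos: [501.0, 237.5, 213.6]
ee_rot: [-180.0, 0.0, 29.4]
force: [0.6, -1.0, -0.7]
gripper_width: 91.3
```

Emit:
{"name": "arm_command", "arguments": {"deltas": "0 0 0 0 0 10.6 91; 0 0 0 0 0 10.6 91; 0 0 0 0 0 10.6 91; 0 0 0 0 0 5 91; 0 0 0 0 0 0 91"}}

```text
time_s: 3.28
ee_pos: [501.1, 237.5, 213.7]
ee_rot: [180.0, 0.0, -7.0]
force: [0.4, 0.4, 0.4]
gripper_width: 91.0
```

```bash
python3 - <<'E'
from h import *
import pickle
s=state();f=grab_frame('wrist');pickle.dump(s,open('s1.pkl','wb'));cv2.imwrite('pics/w1.png',f[:,:,::-1]);print(s['ee_pos'],s['ee_rot'],s['qpos'],s['time_s'])
E
```

```text
[501.05357917 237.47274822 213.66476533] [ 1.79985467e+02  3.06130608e-02 -7.01755033e+00] [2.41679847e+01 1.64921089e+01 9.23353982e+01 3.61156285e-03
 7.12062075e+01 1.21184367e+02] 3.275
```

View pics/w1.png

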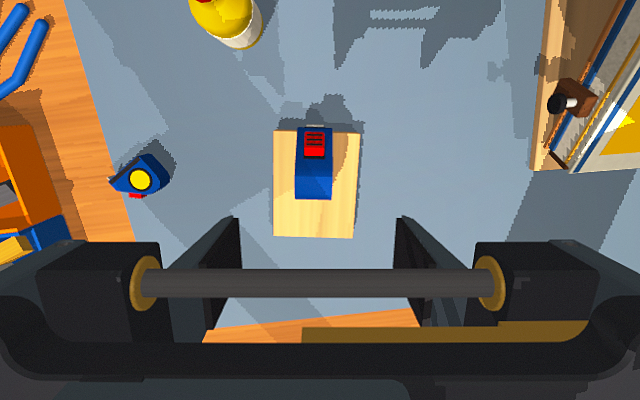

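```bash
python3 - <<'E'
from h import *
import pickle
s=pickle.load(open('s1.pkl','rb'))
B=zpl('wrist',[(274,131),(363,131),(352,239),(274,236)],22,s);C=zpl('wrist',[(295,199),(332,199.5)],82,s)
F=zpl('wrist',[(297,127),(331,127)],56,s); L=zpl('wrist',[(314.5,145)],22+46.5,s)
for n,a in zip('BCFL',(B,C,F,L)):print(n,np.round(a,1).tolist())
print(np.linalg.norm(B[0]-B[1]),np.linalg.norm(B[1]-B[2]))
y=lambda v:np.degrees(np.arctan2(-v[0],v[1]))
print('yaw',y(B[0]-B[1]),y(B[3]-B[2]),y(C[0]-C[1]))
E
```

```text
B [[557.7, 278.8, 22.0], [545.4, 178.5, 22.0], [414.7, 203.0, 22.0], [430.6, 299.3, 22.0]]
C [[492.1, 260.0, 82.0], [487.0, 223.1, 82.0]]
F [[560.6, 249.9, 56.0], [556.4, 215.4, 56.0]]
L [[541.6, 234.1, 68.5]]
101.05517082924975 132.9220343107825
yaw -6.988900993303532 -9.381733286717775 -7.80553325645163
```

Emit:
{"name": "arm_command", "arguments": {"deltas": "5.5 -2 45 0 0 0.8 91; 0 0 45 0 0 0 91; 0 0 45 0 0 0 91; 0 0 40.5 0 0 0 91; 0 0 0 0 0 0 70", "force": 30}}

```text
time_s: 3.95
ee_pos: [504.6, 237.8, 35.7]
ee_rot: [179.8, 0.4, -7.8]
force: [0.2, -0.3, 0.2]
gripper_width: 83.9
```

Emit:
{"name": "arm_command", "arguments": {"deltas": "0 0 0 0 0 0 30; 0 0 0 0 0 0 30; 0 0 0 0 0 0 30; 0 0 0 0 0 0 30; 0 0 0 0 0 0 30", "force": 30}}

```text
time_s: 4.58
ee_pos: [507.3, 239.5, 39.1]
ee_rot: [-179.9, -0.1, -7.9]
force: [-0.1, 1.8, 2.2]
gripper_width: 38.1
```

Emit:
{"name": "arm_command", "arguments": {"deltas": "0 0 -20 0 0 0 30; 0 0 -50 0 0 0 30; 0 0 -60 0 0 0 30; 0 0 -60 0 0 0 30; 0 0 -40 0 0 0 30"}}

```text
time_s: 5.2
ee_pos: [506.9, 238.7, 270.5]
ee_rot: [-180.0, -0.1, -7.9]
force: [0.5, 0.8, -5.0]
gripper_width: 38.3
```

Emit:
{"name": "arm_command", "arguments": {"deltas": "15 50 0 0 0 0 30; 15 50 0 0 0 0 30; 15 50 0 0 0 0 30; 15 50 0 0 0 0 30; 15 50 0 0 0 0 30"}}

```text
time_s: 5.82
ee_pos: [546.1, -20.8, 267.1]
ee_rot: [180.0, 0.2, -7.9]
force: [-0.1, 1.1, -3.8]
gripper_width: 37.8
```

Emit:
{"name": "arm_command", "arguments": {"deltas": "15 50 0 0 0 0 30; 12 50 0 0 0 -5.4 30; 0 0 0 0 0 0 30; 0 0 0 0 0 0 30"}}

```text
time_s: 6.32
ee_pos: [559.2, -121.6, 267.2]
ee_rot: [-179.9, 0.2, -2.5]
force: [-0.3, -0.3, -4.8]
gripper_width: 37.8
```

```bash
python3 - <<'E'
from h import *
import pickle
s=state();f=grab_frame('wrist');pickle.dump(s,open('s2.pkl','wb'));cv2.imwrite('pics/w2.png',f[:,:,::-1]);print(s['ee_pos'],s['ee_rot'],s['qpos'],s['time_s'],s['force'],s['gripper_width'])
E
```

```text
[ 559.19903923 -121.55638427  267.23434735] [-1.79932101e+02  1.64752172e-01 -2.53683939e+00] [-1.34362530e+01  1.65645383e+01  8.44837295e+01  3.61710245e-02
  7.91263530e+01  7.90938065e+01] 6.325 [-0.27868819 -0.27326468 -4.8071939 ] 37.75618239079163
```

View pics/w2.png

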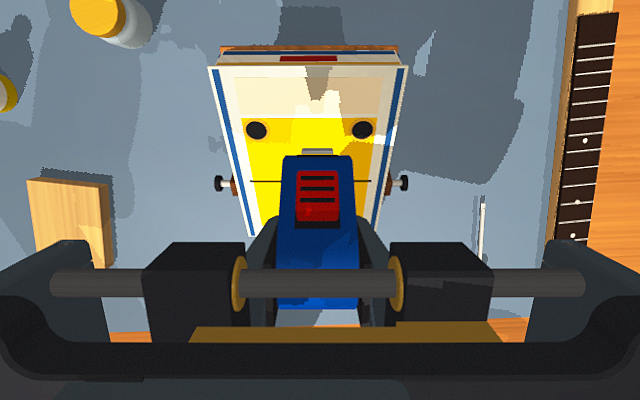

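```bash
cat > fit.py <<'E'
from h import *
import pickle
from scipy.optimize import least_squares
s=pickle.load(open('s2.pkl','rb'))
W=[(208,67),(408,65.5),(249,181),(372.5,181)]
T=[(346.25,123.5),(408,125),(351.5,168.4),(397.25,169.8)]
S=[(407.75,206.75),(428.25,262.5),(368.25,230),(379.25,269.5)]
def fr(p):
    m=R.from_euler('zy',[p[3],-28],degrees=True) if 0 else R.from_euler('ZY',[p[3],-28],degrees=True)
    return m.as_matrix()
def pts(p):
    A=fr(p);return p[:3]+np.array([[0,82.5,0],[0,-82.5,0],[-p[4],66,0],[-p[4],-66,0]])@A.T
def res(p,full=False):
    Q=pts(p);r=[(proj('wrist',Q,s)-W)/1.5,(proj('top',Q)-T)/1.,(proj('side',Q)-S)/1.]
    return np.concatenate([x.ravel() for x in r])
if __name__=='__main__':
    f=least_squares(res,[675,-122,153,-2.5,110],loss='soft_l1');print(f.x.round(2));print(f.fun.reshape(-1,2).round(1).tolist())
    A=fr(f.x);print(A.round(3))
    # in-hand: hook front at underside+3.3, TCP frame
    z=s['ee_pos'][2]-17.1
    H=zpl('wrist',[(301,150),(333,150)],z+3.3,s);L=zpl('wrist',[(317.5,195)],z+46.5,s);B=zpl('wrist',[(277,309),(358,309)],z+60,s)
    M=R.from_euler('xyz',s['ee_rot'],degrees=True)
    for q in(H,L,B):print(M.inv().apply(q-s['ee_pos']).round(1).tolist())
E
python3 fit.py
```

```text
[ 668.76 -120.19  163.65   -2.35  123.5 ]
[[-0.4, -0.6], [1.3, -0.0], [0.9, -0.4], [-0.5, -0.6], [0.1, 0.3], [-0.2, 0.1], [-1.0, -0.4], [0.6, -0.7], [-1.3, 0.1], [-3.9, -5.3], [-1.4, 0.1], [-1.2, 1.1]]
[[ 0.882  0.041 -0.469]
 [-0.036  0.999  0.019]
 [ 0.469  0.     0.883]]
[[52.9, -8.6, 13.7], [52.9, 10.1, 13.6]]
[[37.6, 1.0, -29.5]]
[[-14.5, -18.1, -42.8], [-14.4, 20.1, -42.9]]
```

```bash
cat > go.py <<'E'
from h import *
E0=np.array([668.8,-120.2,163.65]);A=R.from_euler('ZY',[-2.35,-28],degrees=True).as_matrix();Rt=A@np.diag([1,-1,-1])
def lid(s): # TCP in lid frame & tool rotation error (tool axes, deg)
    M=R.from_euler('xyz',s['ee_rot'],degrees=True).as_matrix()
    return (A.T@(s['ee_pos']-E0)).round(2),np.degrees(R.from_matrix(M.T@Rt).as_rotvec()).round(2)
def delta(s,tgt): # tool-axes shift & turn, from current to lid-frame TCP target
    M=R.from_euler('xyz',s['ee_rot'],degrees=True).as_matrix()
    return (M.T@(E0+A@np.array(tgt)-s['ee_pos'])).round(2)
if __name__=='__main__':
    s=state();print(lid(s),delta(s,[12-49.7,0,17.1+25]),s['time_s'],s['force'])
E
python3 go.py
```

```text
(array([-47.73,  -5.31, 143.07]), array([-2.000e-02,  2.812e+01, -1.300e-01])) [56.43 -5.35 84.33] 6.375 [ 0.22745886  0.18869207 -4.02180358]
```

Emit:
{"name": "arm_command", "arguments": {"deltas": "0 0 0 0 9.4 0 30; 0 0 0 0 9.4 0 30; 0 0 0 0 9.3 -0.1 30; 10 -5.3 40 0 0 0 30; 0 0 40 0 0 0 30"}}

```text
time_s: 7.0
ee_pos: [606.4, -116.6, 202.8]
ee_rot: [180.0, -28.2, -2.2]
force: [0.8, 0.2, -3.9]
gripper_width: 37.7
```

Emit:
{"name": "arm_command", "arguments": {"deltas": "0 0 21 0 0 0 30; 0 0 0 0 0 0 30; 0 0 0 0 0 0 30"}}

```text
time_s: 7.38
ee_pos: [616.5, -118.1, 184.8]
ee_rot: [180.0, -28.1, -2.3]
force: [0.3, 0.6, -3.3]
gripper_width: 37.8
```

```bash
python3 - <<'E'
from go import *
import pickle
s=state();f=grab_frame('wrist');g=grab_frame('side');pickle.dump(s,open('s3.pkl','wb'))
a=f[:300];b=cv2.resize(g[170:290,310:450],None,fx=2.5,fy=2.5,interpolation=cv2.INTER_CUBIC)
c=np.zeros((600,640,3),np.uint8);c[:300]=a;c[300:600,:350]=b;cv2.imwrite('pics/w3.png',c[:,:,::-1]);print(lid(s),s['time_s'],s['force'],s['qpos'])
# predicted edge corners and line ends in wrist
print(proj('wrist',E0+np.array([[0,82.5,0],[0,-82.5,0],[-123.5,66,0],[-123.5,-66,0]])@A.T,s).round(1))
E
```

```text
(array([-36.26,  -0.  ,  43.28]), array([ 0.01, -0.13,  0.05])) 7.375 [ 0.33834541  0.59100792 -3.32513123] [-15.06642235  12.47061231 108.68079277  11.32946865  31.80916995
  69.03063055]
[[197.  167.8]
 [435.  168.1]
 [233.5 320. ]
 [398.3 320.2]]
```

View pics/w3.png

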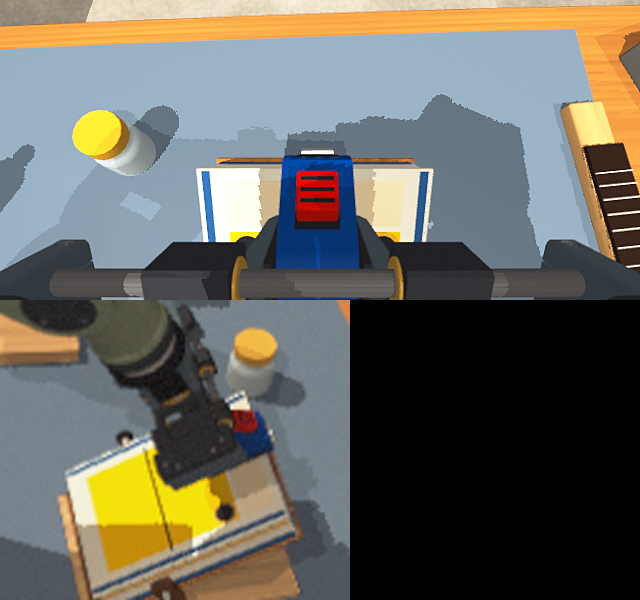

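Emit:
{"name": "arm_command", "arguments": {"deltas": "0 0 12 0 0 0 30; 0 0 10 0 0 0 30; 0 0 0 0 0 0 30; 0 0 0 0 0 0 30"}}

```text
time_s: 7.98
ee_pos: [627.0, -119.4, 164.5]
ee_rot: [180.0, -28.1, -2.4]
force: [0.7, -0.3, -4.0]
gripper_width: 38.1
```

Emit:
{"name": "arm_command", "arguments": {"deltas": "0 0 1 0 0 0 30; 0 0 1 0 0 0 30; 0 0 0 0 0 0 30"}}

```text
time_s: 8.35
ee_pos: [627.8, -119.4, 162.9]
ee_rot: [180.0, -28.1, -2.4]
force: [-0.8, 0.6, -4.6]
gripper_width: 37.9
```

Emit:
{"name": "arm_command", "arguments": {"deltas": "0 0 1 0 0 0 30; 0 0 0 0 0 0 30; 0 0 0 0 0 0 30"}}

```text
time_s: 8.72
ee_pos: [628.2, -119.4, 162.5]
ee_rot: [180.0, -28.1, -2.4]
force: [-5.7, -0.6, 2.3]
gripper_width: 37.8
```

```bash
python3 go.py
```

```text
(array([-36.39,  -0.91,  18.06]), array([ 0.05, -0.12, -0.01])) [ -1.26  -0.89 -24.04] 8.725 [-5.65952806 -0.64475188  2.31837166]
```

Emit:
{"name": "arm_command", "arguments": {"deltas": "0 0 -1.2 0 0 0 30; -5 0 0 0 0 0 30; -5 0 0 0 0 0 30; -5 0 0 0 0 0 30; -10 0 0 0 0 0 30"}}

```text
time_s: 9.35
ee_pos: [606.5, -118.8, 151.8]
ee_rot: [179.9, -28.3, -2.4]
force: [1.9, -0.7, -4.7]
gripper_width: 37.6
```

Emit:
{"name": "arm_command", "arguments": {"deltas": "-10 0 0 0 0 0 30; -10 0 0 0 0 0 30; -10 0 0 0 0 0 30; -5 0 0 0 0 0 30; 0 0 0 0 0 0 30"}}

```text
time_s: 9.98
ee_pos: [574.5, -117.1, 134.6]
ee_rot: [180.0, -28.1, -2.4]
force: [2.0, -0.6, -4.0]
gripper_width: 38.1
```

```bash
python3 - <<'E'
from go import *
s=state();f=grab_frame('wrist');print(lid(s),s['time_s'],s['force'],A.T@s['force']);cv2.imwrite('pics/w4.png',f[:,:,::-1])
E
```

```text
(array([-96.96,  -0.82,  18.69]), array([ 0.04, -0.08, -0.02])) 9.975 [ 2.00144146 -0.58341093 -3.98120496] [-0.0822589  -0.50085369 -4.46525567]
```

View pics/w4.png

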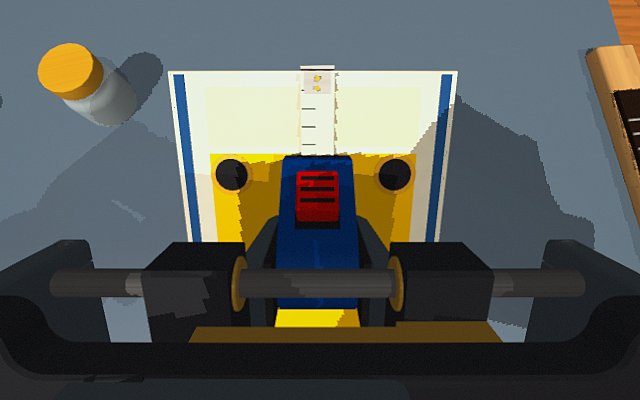

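Emit:
{"name": "arm_command", "arguments": {"deltas": "-14 0 0 0 0 0 30; -14 0 0 0 0 0 30; -14 0 0 0 0 0 30; -14 0 0 0 0 0 30; -12 0 0 0 0 0 30"}}

```text
time_s: 10.65
ee_pos: [513.9, -114.8, 102.5]
ee_rot: [180.0, -28.1, -2.4]
force: [1.5, 0.5, -2.5]
gripper_width: 37.7
```

Emit:
{"name": "arm_command", "arguments": {"deltas": "0 0 0 0 0 0 30; 0 0 0 0 0 0 30"}}

```text
time_s: 10.9
ee_pos: [514.7, -114.5, 102.6]
ee_rot: [180.0, -28.1, -2.3]
force: [2.7, 0.1, -5.3]
gripper_width: 37.4
```

```bash
python3 - <<'E'
from go import *
import pickle
s=state();f=grab_frame('wrist');pickle.dump(s,open('s5.pkl','wb'));print(lid(s),s['time_s'],A.T@s['force'])
cv2.imwrite('pics/w5.png',cv2.resize(f[20:220,160:480],None,fx=2.5,fy=2.5,interpolation=cv2.INTER_CUBIC)[:,:,::-1])
L=lambda x:proj('wrist',E0+np.array([[x,82.5,0],[x,-82.5,0],[x,0,0]])@A.T,s).round(1).tolist()
print('edge',L(0));print('line',L(-123.5));t=lid(s)[0][0]
for c in(46,48.5,51):print('mouth',c,L(t+c))
E
```

```text
(array([-164.81,   -0.65,   18.45]), array([ 0.02, -0.06,  0.01])) 10.9 [-0.09876886  0.25221393 -5.92442508]
edge [[152.6, -72.0], [476.5, -71.6], [314.6, -72.7]]
line [[180.1, 167.2], [449.5, 167.4], [314.8, 167.2]]
mouth 46 [[179.2, 159.6], [450.4, 159.8], [314.8, 159.6]]
mouth 48.5 [[178.7, 155.5], [450.9, 155.7], [314.8, 155.5]]
mouth 51 [[178.2, 151.3], [451.3, 151.6], [314.8, 151.4]]
```

View pics/w5.png

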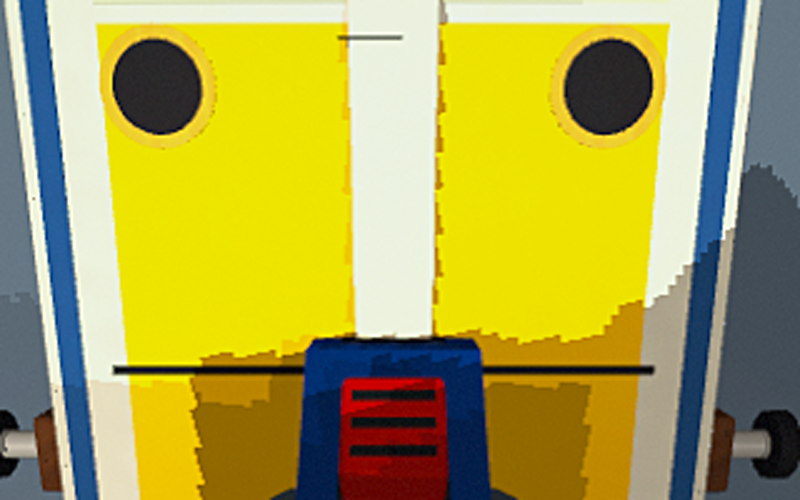

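Emit:
{"name": "arm_command", "arguments": {"deltas": "-6.3 0 0 0 0 0 30; 0 0 0.3 0 0 0 30; 0 0 0 0 0 0 30"}}

```text
time_s: 11.32
ee_pos: [509.6, -114.5, 99.6]
ee_rot: [180.0, -28.1, -2.3]
force: [1.0, 1.1, -2.7]
gripper_width: 38.1
```

```bash
python3 - <<'E'
from go import *
s=state();print(lid(s),s['time_s'],A.T@s['force'])
E
```

```text
(array([-170.67,   -0.84,   18.25]), array([ 0.05, -0.11,  0.  ])) 11.325 [-0.45977874  1.15573417 -2.81789973]
```

Emit:
{"name": "arm_command", "arguments": {"deltas": "0 0 0.4 0 0 0 30; 0 0 0.4 0 0 0 30; 0 0 0 0 0 0 30; 0 0 0 0 0 0 30"}}

```text
time_s: 11.82
ee_pos: [510.1, -114.6, 99.4]
ee_rot: [179.9, -28.2, -2.4]
force: [-4.1, 0.5, 5.5]
gripper_width: 38.1
```

```bash
python3 - <<'E'
from go import *
s=state();print(lid(s),s['time_s'],A.T@s['force'])
E
```

```text
(array([-170.38,   -0.91,   17.88]), array([ 0.06, -0.16, -0.01])) 11.825 [-1.03050238  0.29112149  6.80266397]
```

Emit:
{"name": "arm_command", "arguments": {"deltas": "0 0 0 0 0 0 30; 0 0 0 0 0 0 42; 0 0 0 0 0 0 55; 0 0 0 0 0 0 70; 0 0 0 0 0 0 70", "force": 10}}

```text
time_s: 12.45
ee_pos: [509.9, -114.6, 98.7]
ee_rot: [180.0, -28.1, -2.4]
force: [0.2, -0.5, -0.3]
gripper_width: 68.4
```

Emit:
{"name": "arm_command", "arguments": {"deltas": "0 0 -20 0 0 0 70; 0 0 -40 0 0 0 70; 0 0 -40 0 0 0 70; 0 0 0 0 0 0 0; 0 0 0 0 0 0 0"}}

```text
time_s: 13.08
ee_pos: [462.6, -112.4, 186.4]
ee_rot: [180.0, -28.1, -2.4]
force: [-0.1, -0.2, 0.6]
gripper_width: 53.0
```

```bash
python3 - <<'E'
from go import *
import pickle
s=state();f=grab_frame('wrist');pickle.dump(s,open('s6.pkl','wb'));print(lid(s),s['time_s'],A.T@s['force'],s['gripper_width'])
cv2.imwrite('pics/w6.png',f[:,:,::-1])
L=lambda x:proj('wrist',E0+np.array([[x,82.5,0],[x,-82.5,0],[x,0,0]])@A.T,s).round(1).tolist()
print('edge',L(0));print('line',L(-123.9));print('mouth -122',L(-122))
E
```

```text
(array([-171.53,   -0.66,  116.95]), array([ 0.03, -0.06, -0.03])) 13.075 [ 0.22073042 -0.23639609  0.55922455] 53.01846287426682
edge [[212.9, -14.5], [417.6, -14.4], [315.2, -14.7]]
line [[224.7, 140.6], [406.1, 140.6], [315.4, 140.6]]
mouth -122 [[224.6, 138.5], [406.2, 138.5], [315.4, 138.4]]
```

View pics/w6.png

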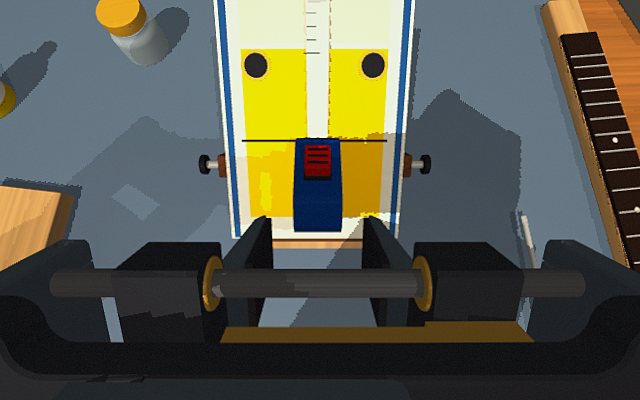

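Emit:
{"name": "arm_command", "arguments": {"deltas": "0 0 0 0 -9 0 0; 0 0 0 0 -9 0 0; 0 0 0 0 -9 0 0; 0 0 0 0 -9 0 0; 0 0 0 0 -9 0 0"}}

```text
time_s: 13.75
ee_pos: [463.3, -112.2, 185.7]
ee_rot: [180.0, 17.3, -2.4]
force: [0.2, 0.2, -0.2]
gripper_width: 0.9
```

Emit:
{"name": "arm_command", "arguments": {"deltas": "39 1 3 0 0 0 0; 39 0 3.6 0 0 0 0; 0 0 0 0 0 0 0; 0 0 0 0 0 0 0"}}

```text
time_s: 14.25
ee_pos: [534.7, -116.3, 156.7]
ee_rot: [-180.0, 17.1, -2.4]
force: [0.1, -0.7, -0.1]
gripper_width: 0.3
```

```bash
python3 - <<'E'
from go import *
s=state();f=grab_frame('wrist');g=grab_frame('side');print(lid(s),s['time_s'],A.T@s['force'],s['gripper_width'])
c=np.zeros((600,640,3),np.uint8);c[:300]=f[:300];c[300:]=cv2.resize(g[200:300,310:470],(480,300),interpolation=cv2.INTER_CUBIC) if 0 else 0
c[300:,:480]=cv2.resize(g[200:300,310:470],(480,300),interpolation=cv2.INTER_CUBIC);cv2.imwrite('pics/w7.png',c[:,:,::-1])
d=(A.T@(s['ee_pos']-E0))-np.array([-131.5,-1.7,46.5]);print('gap along n',d@[.7071,0,.7071],'along tool x',d@[.7071,0,-.7071])
E
```

```text
(array([-121.68,   -1.57,   56.88]), array([-0.000e+00,  4.509e+01, -2.000e-02])) 14.25 [ 0.07157535 -0.73610332 -0.17345995] 0.2854756404926985
gap along n 14.282284931491617 along tool x -0.39540683238767915
```

View pics/w7.png

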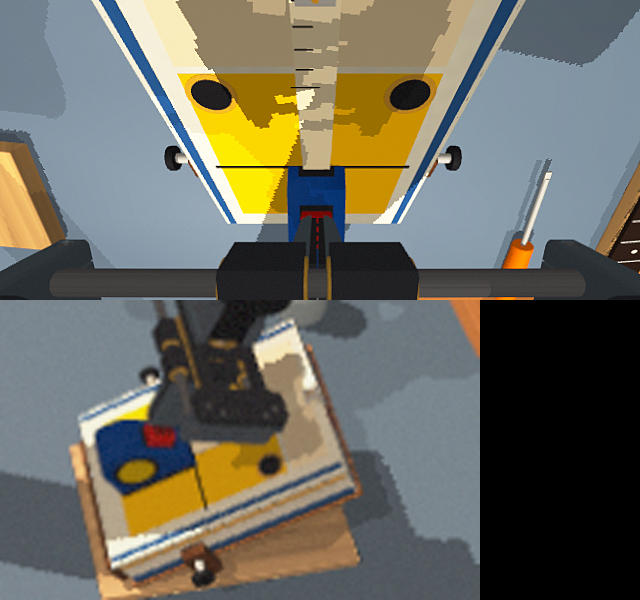

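Emit:
{"name": "arm_command", "arguments": {"deltas": "0 0 6 0 0 0 0; 0 0 5 0 0 0 0; 0 0 0 0 0 0 0; 0 0 1 0 0 0 0; 0 0 0 0 0 0 0"}}

```text
time_s: 14.98
ee_pos: [532.0, -116.5, 146.6]
ee_rot: [180.0, 16.9, -2.4]
force: [0.6, 0.3, 0.6]
gripper_width: 0.3
```

Emit:
{"name": "arm_command", "arguments": {"deltas": "0 0 1 0 0 0 0; 0 0 0 0 0 0 0; 0 0 1 0 0 0 0; 0 0 0 0 0 0 0"}}

```text
time_s: 15.48
ee_pos: [531.6, -116.4, 144.8]
ee_rot: [180.0, 16.9, -2.4]
force: [0.0, -0.2, 2.3]
gripper_width: 0.5
```

```bash
cat > pr.py <<'E'
from go import *
s=state();d=(A.T@(s['ee_pos']-E0))-np.array([-131.5,-1.7,46.5]);F=A.T@s['force'];print('gap',(d@[.7071,0,.7071]).round(2),'tx',(d@[.7071,0,-.7071]).round(2),'Fn',(F@[.7071,0,.7071]).round(1),F.round(1),s['time_s'])
E
python3 pr.py
```

```text
gap 1.98 tx 0.1 Fn 2.2 [ 1.1 -0.2  2. ] 15.475
```

Emit:
{"name": "arm_command", "arguments": {"deltas": "0.3 0 1 0 0 0 0; 0 0 0 0 0 0 0; 0.3 0 1 0 0 0 0; 0 0 0 0 0 0 0; 0 0 0 0 0 0 0"}}

```text
time_s: 16.1
ee_pos: [530.9, -116.4, 142.6]
ee_rot: [180.0, 17.0, -2.4]
force: [-2.0, -1.1, 4.5]
gripper_width: 0.5
```

```bash
python3 pr.py
```

```text
gap -0.37 tx 0.15 Fn 3.8 [ 0.4 -1.2  4.9] 16.1
```

Emit:
{"name": "arm_command", "arguments": {"deltas": "0.3 0 1 0 0 0 0; 0 0 0 0 0 0 0; 0.2 0 0.7 0 0 0 0; 0 0 0 0 0 0 0; 0 0 0 0 0 0 0"}}

```text
time_s: 16.73
ee_pos: [531.6, -116.4, 140.6]
ee_rot: [180.0, 16.9, -2.4]
force: [-1.0, 0.2, 3.4]
gripper_width: 0.3
```

```bash
python3 pr.py
```

```text
gap -2.05 tx 1.3 Fn 3.0 [0.7 0.1 3.5] 16.725
```

Emit:
{"name": "arm_command", "arguments": {"deltas": "0.2 0 0.6 0 0 0 0; 0 0 0 0 0 0 0; 0 0 0.5 0 0 0 0; 0 0 0 0 0 0 0; 0 0 0 0 0 0 0"}}

```text
time_s: 17.35
ee_pos: [531.3, -116.4, 139.8]
ee_rot: [180.0, 16.9, -2.4]
force: [-0.9, -0.7, 5.6]
gripper_width: 0.4
```

```bash
python3 pr.py
```

```text
gap -2.95 tx 1.31 Fn 5.1 [ 1.8 -0.7  5.4] 17.35
```

Emit:
{"name": "arm_command", "arguments": {"deltas": "0 0 0.5 0 0 0 0; 0 0 0 0 0 0 0; 0 0 0 0 0 0 0"}}

```text
time_s: 17.73
ee_pos: [531.1, -116.4, 139.3]
ee_rot: [180.0, 16.9, -2.4]
force: [-1.6, 0.7, 4.8]
gripper_width: 0.4
```

```bash
python3 pr.py
```

```text
gap -3.45 tx 1.31 Fn 4.1 [0.8 0.7 5. ] 17.725
```

Emit:
{"name": "arm_command", "arguments": {"deltas": "0 0 0.5 0 0 0 0; 0 0 0 0 0 0 0; 0 0 0.4 0 0 0 0; 0 0 0 0 0 0 0; 0 0 0 0 0 0 0"}}

```text
time_s: 18.35
ee_pos: [531.0, -116.4, 138.9]
ee_rot: [180.0, 16.9, -2.4]
force: [-1.9, 0.2, 6.4]
gripper_width: 0.4
```

```bash
python3 pr.py; python3 - <<'E'
from go import *
s=state();f=grab_frame('wrist').astype(int)
L=lambda x:proj('wrist',E0+np.array([[x,-1.7,0]])@A.T,s)[0,1].round(1)
print('pred rows edge,line,mouth-122,-125',L(0),L(-123.9),L(-122),L(-125))
r0=int(L(-115))
for u in(265,280,294,340,350,370):print(u,r0,[tuple(f[r,u]) for r in range(r0,r0+26,1)] if 0 else [int(f[r,u].sum()) for r in range(r0,r0+26)])
cv2.imwrite('pics/w8.png',cv2.resize(f[r0-40:r0+80,220:420].astype(np.uint8),None,fx=4,fy=4,interpolation=cv2.INTER_CUBIC)[:,:,::-1])
E
```

```text
gap -3.83 tx 1.32 Fn 5.5 [1.3 0.1 6.5] 18.35
pred rows edge,line,mouth-122,-125 -64.1 173.8 172.1 174.8
265 165 [463, 465, 464, 465, 461, 462, 465, 477, 468, 24, 121, 366, 482, 467, 461, 470, 492, 490, 489, 490, 489, 489, 488, 489, 489, 490]
280 165 [464, 463, 463, 465, 466, 467, 472, 484, 475, 26, 59, 260, 436, 246, 256, 254, 248, 261, 256, 262, 260, 266, 262, 268, 262, 264]
294 165 [265, 263, 261, 268, 264, 264, 265, 276, 262, 98, 141, 149, 144, 135, 136, 137, 145, 150, 152, 163, 147, 156, 157, 160, 162, 145]
340 165 [345, 345, 344, 346, 343, 343, 352, 343, 248, 89, 142, 136, 133, 138, 143, 132, 136, 151, 145, 141, 132, 149, 136, 138, 140, 133]
350 165 [345, 344, 344, 344, 343, 348, 343, 364, 346, 18, 91, 245, 367, 350, 342, 342, 344, 345, 344, 343, 343, 344, 346, 347, 346, 346]
370 165 [343, 344, 346, 345, 342, 345, 350, 361, 345, 16, 85, 246, 368, 349, 346, 347, 346, 343, 344, 344, 343, 346, 344, 343, 344, 341]
```

View pics/w8.png

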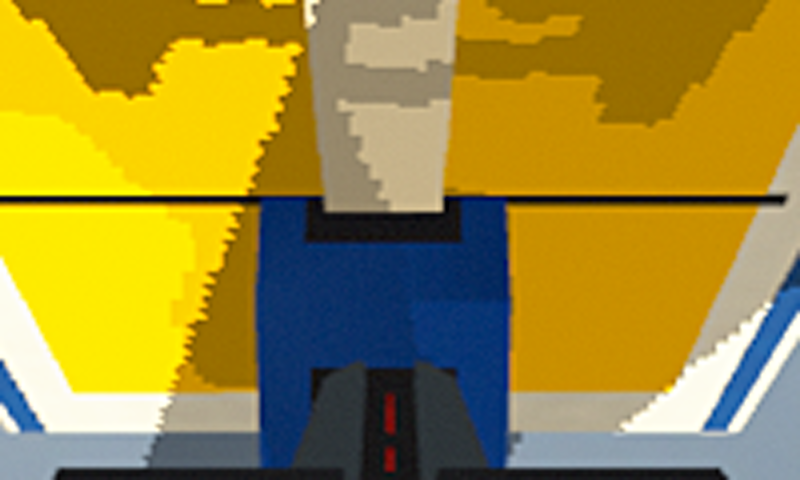

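Emit:
{"name": "arm_command", "arguments": {"deltas": "0 0 0.5 0 0 0 0; 0 0 0 0 0 0 0; 0 0 0.5 0 0 0 0; 0 0 0 0 0 0 0; 0 0 0 0 0 0 0"}}

```text
time_s: 19.02
ee_pos: [531.0, -116.4, 138.9]
ee_rot: [179.9, 16.8, -2.4]
force: [-1.4, 0.3, 11.7]
gripper_width: 0.6
```

```bash
python3 pr.py; python3 - <<'E'
from go import *
s=state();f=grab_frame('wrist').astype(int)
L=lambda x:proj('wrist',E0+np.array([[x,-1.7,0]])@A.T,s)[0,1].round(1)
print(L(-123.9),[[int(f[r,u].sum()) for r in range(168,180)] for u in(280,294,340,350)])
E
```

```text
gap -3.88 tx 1.34 Fn 10.8 [ 4.3  0.2 11. ] 19.025
173.9 [[466, 467, 467, 473, 474, 415, 103, 51, 260, 435, 253, 255], [267, 265, 264, 264, 271, 264, 123, 142, 146, 147, 147, 138], [344, 344, 345, 350, 347, 251, 91, 139, 149, 147, 141, 137], [345, 347, 347, 343, 365, 345, 20, 91, 244, 371, 348, 347]]
```

The force rose to 10.8 N and the finger stopped moving, so the lock has bottomed. Retracting now.

Emit:
{"name": "arm_command", "arguments": {"deltas": "0 0 -2 0 0 0 0; 0 0 -10 0 0 0 0; -10 0 -40 0 0 0 0; -30 0 -40 0 0 0 0; -30 0 -30 0 0 0 0"}}

```text
time_s: 19.7
ee_pos: [499.5, -115.0, 276.0]
ee_rot: [180.0, 16.8, -2.4]
force: [1.3, -0.2, 0.1]
gripper_width: 0.8
```

Emit:
{"name": "arm_command", "arguments": {"deltas": "0 0 0 0 9 0 0; 0 0 0 0 9 0 0; 0 0 0 0 9 0 0; 0 0 0 0 0 0 0; 0 0 0 0 0 0 0"}}

```text
time_s: 20.32
ee_pos: [500.3, -115.3, 275.0]
ee_rot: [180.0, -10.1, -2.4]
force: [-0.4, -0.7, -0.2]
gripper_width: 0.2
```

```bash
python3 - <<'E'
from go import *
s=state();f=grab_frame('wrist');print(lid(s),s['time_s'],s['force'])
L=lambda x,y,z=0:proj('wrist',E0+np.array([[x,y,z]])@A.T,s)[0].round(1)
print('edge',L(0,0),'line',L(-123.9,0),'mouth corners -122/-126',L(-122,17.3),L(-126,17.3),'rear top',L(-195,-1.7,60))
print('lock face out/in',L(-131.5,-1.7,46.5),L(-134.7,-1.7,43.3))
cv2.imwrite('pics/w9.png',cv2.resize(f[:300,180:460],None,fx=2,fy=2,interpolation=cv2.INTER_CUBIC)[:,:,::-1])
E
```

```text
(array([-96.57,  -1.97, 177.51]), array([ 0.06, 17.9 , -0.02])) 20.325 [-0.39602258 -0.68397396 -0.19809841]
edge [313.8  26.5] line [314.4 152.5] mouth corners -122/-126 [298.7 150.9] [298.9 154.2] rear top [315.9 237. ]
lock face out/in [315.8 179.8] [315.8 180.9]
```

View pics/w9.png

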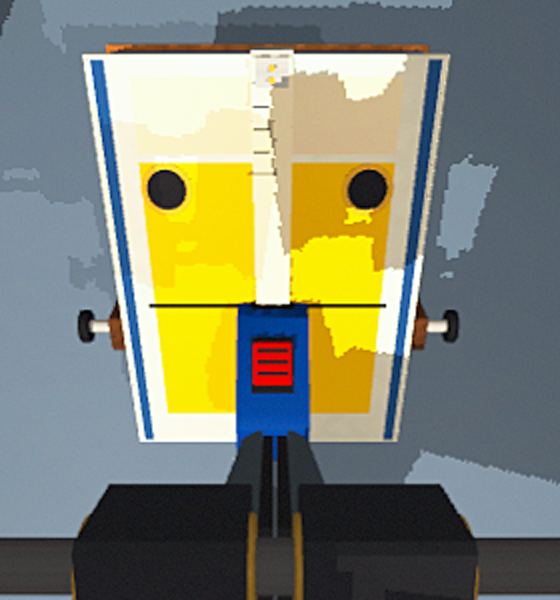

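The mouth sits on the line (crop row 305), the blade runs straight, and its end at row 50 is just over the edge at row 53. The lock is seated and the robot is clear, so I'm handing in.

```bash
python3 -c "
from workcell import *
print(job_done(),state()['time_s'])"
```

```text
the job is handed in; nothing more can be done
the job is handed in; nothing more can be done
```

I hooked the middle-sized tape over the raised edge, drew the blade out about 124 mm down to the pencilled line, and set the case down flat. I then pressed the red lock in, backed the arm clear and handed in at about 20 s. No verdict was reported.

- **Position:** the last wrist picture shows the mouth on the line to within about 1–2 mm, the case square to the edge and the blade end still just over it.
- **Lock:** my finger travelled about 5–6 mm after contact. That is slightly more than the stated 4.5 mm, probably because the first contact point was only roughly known. The force then rose to about 11 N with no further motion, so I take the lock as fully in.
- **Lid load:** contact forces read between moves were at most about 9 N setting down and 11 N pressing the lock, against the 60 N limit.
- **Disagreements:** the mouth measured about 2 mm up-slope of the line before pressing and on the line afterwards. The case either slid slightly or the first estimate was off. One raised-edge corner read from the side camera disagreed by about 6 pixels, so I gave it little weight. The other views agreed to about 2 pixels.
- **Other objects:** the arm's path stayed clear of the glue bottle, jar and screwdriver. I did not check their positions again at the end.

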